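# Clear a canister's mouth and screw on its lid from the thread start

### The arm

A 6-joint arm with a two-finger parallel gripper is mounted at the origin on a cart in front of the work surface, level with it; the furniture and walls round the work are solid. World frame = base frame: x ahead of the robot, y to its left, z up, the work surface at z = 0. Lengths are in mm, angles in rad, forces in N, time in s.
With the tool pointing down it reaches from about 275 to 850 mm from the base axis. Payload 19 kg.
Tool frame: the origin (TCP) lies between the finger pads; the fingertips stand 25 mm ahead of it and the grasp point (between the pads) lies 6 mm ahead of it; z points along the fingers, y is the line along which they close (so a half turn about z gives the same grasp; the last joint's range is limited). The gripper opens to 85 mm and grips with 20 to 120 N. Pads are 22 mm wide; open, the fingers measure 114 mm over their backs; the gripper's body (76 mm by 85 mm) begins 54 mm behind the grasp point. The pads swing forward as they close: fully open they stand 13 mm farther back than shut.
Start: joints at [1.126, 0.15, 1.437, -0, 1.554, -0.134], TCP at [175.852, 547.421, 256.267] pointing down, gripper open.
Joint ranges: [-2.8, 2.8], [-0.68, 2.1], [0.12, 2.68], [-1.39, 4.53], [0.16, 2.79], [-2.81, 2.81]. Speed limits (rad/s): [1.89, 1.89, 2.22, 3.01, 3.01, 3.01].

### API

Orientations are given as a unit quaternion [x, y, z, w].
In Python, from workcell import r gives the robot as it stands.
- The arm moves only by the shell command python3 drive.py FILE, which reads ROWS from the file FILE. ROWS is a JSON list of rows, 1 to 12 of them, each written [opening, [dx, dy, dz], turn]: the finger opening in mm, then dx, dy, dz in normalised numbers (1 is 250 mm), then a turn about the tool's z in fractions of the full range, 1 being 120 degrees; each row shifts and turns the commanded pose from where the row before left it, along the tool's axes as they then stand; what a row does not reach is not made up. A row lasts 1/12 s, in which the tool goes at most 41.7 mm and 0.125 rad, less where a joint would pass 70% of its speed; a pose out of reach is approached as far as the arm can. The fingers move at their own pace and stop on an object; the grip force is fixed at half the most. Time passes only in rows, so rows that do not move let the fingers close. It prints the time, the measured TCP pose, the force, the opening and the grip force at its end. A shift or turn number past 1, either way, is cut back to 1. Input that does not fit is refused with a message, and nothing moves.
- r.get_state(): the state, without advancing time (a new reading comes with each control period).
- r.get_image(name): name is "side" or "top" or "wrist"; returns a dict with "image" (480x640x3 uint8, red, green, blue), "fx", "fy", "cx", "cy" (pixels), "R" (3x3) and "t" (3): a world point X has camera coordinates R X + t. Camera axes: x right, y down, z forward; pixel columns grow to the right and rows downward; lengths in mm; the calibration is good to about 2 mm. A picture is of the moment at which its call begins. There is no depth.
- r.hand_in(): hands the job in; it is judged then, once.
The state is a dict: "time_s": time; "q": joint angles; "dq": joint speeds; "tau": joint torques, N m; "position": TCP position; "orientation": TCP orientation; "force": force on the tool from outside, world axes, zero at the start; "moment": the same for the moment, N m; "gripper_width": finger opening in mm; "gripper_force": force on a finger pad.
Only numpy, scipy, OpenCV 4.12 (cv2) and the standard library are available. Lean on these libraries where they do the work, as an engineer would, in place of code of your own. Each camera call takes 0.05 s, during which the arm holds its last target. There are 200 camera calls.

### The job

Close the steel canister: someone has parked a small jar on its open mouth, so first take that jar off and stand it upright, wholly on the cork coaster, then set the red lid level on the canister's neck, turn it backward (anticlockwise from above) as far as it needs until it drops into the start of its thread, and screw it forward (clockwise) until it is fully home. Do not cross-thread or force the lid, and leave the other jars and the bottle where they stand.

Things in the scene. Friction and masses are not known exactly. Their poses are not given: they have to be found in the camera images.
- canister: Fixed steel canister with a blue stripe, bolted down by a round dark foot (116 mm diameter, 6 high). Body 90 mm diameter up to z 75, shoulder to z 86, then the aluminium threaded neck. Origin: centre of its underside, z up. Its yaw tells nothing of the thread: the neck is set at another angle each time, and holds fast.
- mouth (a point): Centre of the neck's flat rim, 124 mm above the table, z up. Rim 56 mm across, bevelled to 67 mm 6 mm lower. Four thread ridges (78 mm outer diameter) have flat crests 12 mm below the rim. Between them, every 90 degrees, entry gaps 20 degrees wide with floors 23 mm below the rim. At each ridge's clockwise end a stop rises to 4 mm below the rim and blocks a lid turned clockwise on the crests.
- thread_floor (a point): On the neck's axis, at the groove's lowest level, 31 mm below the rim. Seen from above, the groove runs clockwise from the middle of each gap under the ridge: floor level for 8 degrees, falling 8 mm over the next 50, level to the end stop at 75 degrees; 9 mm high for 6 mm pins. Lid and neck are slippery (friction about 0.12): a lid free to sink follows the groove down by its own weight.
- lid: Loose red round screw lid, 89 mm diameter, 0.18 to 0.29 kg, with a white grip bar on top; starts on the table, open side down. Origin: centre of the skirt's lower edge, z up. Skirt and plate 40 high, hollow inside (81 mm wide, 35 deep). Origin relative to the rim: about -5.5 mm lying on the stops, -13.5 on the ridge crests, -24.5 once dropped into the gaps, -32.5 fully home.
- lid_bar (a point): Where to grip the lid: on its axis, 62 mm above its lower edge, 10 mm below the top of the grip bar. The bar is 70 mm long along the lid's x, 18 thick along its y (fingers close along y) and rises 32 mm from the lid's top face (40 to 72 mm above the lower edge).
- lid_pins (a point): On the lid's axis at the underside of its four pins, 1.5 mm above the lower edge. Pins: 6 mm diameter, radial, tips on a 71 mm circle, at 45, 135, 225 and 315 degrees from the lid's x. On the neck the lid may fall straight into the gaps; else at most 1.4 rad anticlockwise lets it drop 11 mm. From there 0.9 to 1.3 rad clockwise brings it home. Over 100 N on the canister is forcing.
- honey_jar: Small glass jar with a flat greenish lid and dark strip; 63 mm diameter at its lid (from 61 to 74 mm height), body 59 mm diameter, 75 high, 0.15 to 0.29 kg. Stands upright at the start on the rim of the canister's mouth (underside 124 mm above the table). Origin: centre of its underside.
- coaster: Round cork coaster, fixed flat on the table, 110 mm diameter, 6 thick, in the lane between a stack of cheeses (190 mm high) on its right and a fruit crate (130 mm high) on its left. Origin: centre of its underside. The small jar goes wholly onto it.
- tall_jar: Bystander: tall jar with blue tape on its lid, 63 mm diameter, 146 high, loose. Origin: centre of its underside.
- juice_bottle: Bystander: glass juice bottle with tape on its cap, 68 mm diameter, 196 high, loose. Origin: centre of its underside.
- onion_jar: Bystander: jar of dried onion with a gold lid, 70 mm diameter, 128 high, loose. Origin: centre of its underside.

How it is judged (in metres and radians):
On the way, in this order (a step that is already met when the one before it is completed fails the run):
1. the small jar stands upright on the cork coaster, let go (horizontal distance between honey_jar and coaster below 0.027 m and height (world z) of honey_jar below 0.02 m and angle between honey_jar's own z axis and vertical below 0.1 rad and contact force between the fingers and honey_jar below 0.3 N), for 0.2 s.
2. the lid has dropped level over the neck into the thread start (horizontal distance between lid and mouth below 0.005 m and angle between lid's own z axis and vertical below 0.1 rad and z of lid in the frame of mouth below -0.0205 m), for 0.1 s.
At the end, for the whole second after the job is handed in: Small jar upright (0.1 rad), still and let go on the cork coaster, its centre within 27 mm of the centre of the coaster; lid level (0.1 rad), centred on the mouth (5 mm), at rest, screwed home: its lower edge at least 30.5 mm below the rim (32.5 mm at the stops) (all of step 1 and horizontal distance between lid and mouth below 0.005 m and angle between lid's own z axis and vertical below 0.1 rad and z of lid in the frame of mouth below -0.0305 m and linear speed of each of lid, honey_jar below 0.01 m/s); the robot touches nothing.
It fails at once if the tall jar, the juice bottle or the onion jar is shifted by more than 30 mm or tipped (distance of any of tall_jar, juice_bottle, onion_jar from where it was at the start of the episode above 0.03 m or angle between any of tall_jar, juice_bottle, onion_jar's own z axis and vertical above 0.35 rad).
It fails at once if the lid is cross-threaded: tilted by more than 0.2 rad with its pins below the rim of the neck (horizontal distance between lid and mouth below 0.02 m and z of lid in the frame of mouth between -0.06 and -0.004 m and angle between lid's own z axis and vertical above 0.2 rad).
It fails at once if the lid is forced: more than 100 N between lid and canister (contact force between lid and canister above 100 N).
It fails at once if the small jar is dropped on its side (angle between honey_jar's own z axis and vertical above 0.6 rad).
It also fails if it takes over 72 s, if anything falls off the work surface, if the arm or the gripper's body presses on something with over 40 N, if the wrist force passes 120 N, or if a joint passes its speed limit or range.

## Working session

There is one attempt and no reset: what is moved stays moved. The work goes in short steps, Python scripts to look and compute and a shell command to move; the robot and the scene stay as the last step left them, time stands still between calls to the robot, and variables do not carry over. Pictures are saved under pics/ and viewed, at most 10 in all, crops included, and the job is handed in when it is done.

```bash
ls; mkdir -p pics
python3 - <<'E'
from workcell import r
import cv2
s=r.get_state();print(s)
for n in("top","side"):
    d=r.get_image(n);cv2.imwrite(f"pics/{n}0.png",d["image"][:,:,::-1]);print(n,d["fx"],d["fy"],d["cx"],d["cy"],d["R"],d["t"])
E
```

```text
drive.py
pics
workcell.py
{'time_s': 0.0, 'q': array([ 1.12597814e+00,  1.50968659e-01,  1.43798847e+00,  5.86649373e-06,
        1.55381473e+00, -1.34012078e-01]), 'dq': array([ 1.17648673e-03,  2.22057302e-04, -3.73363202e-04,  1.53562207e-03,
       -6.48408186e-04, -3.37018603e-05]), 'tau': array([-3.08422277e-03, -7.13061547e+01, -5.70856833e+01, -5.44518443e-04,
        9.17123922e-03, -5.84053765e-06]), 'position': array([175.78377865, 547.25359997, 255.70651251]), 'orientation': array([ 1.54778333e-01,  9.87949047e-01, -5.64244685e-04, -1.71078555e-04]), 'force': array([-0.18847297,  0.15071182, -0.27599964]), 'moment': array([-0.03227296, -0.03287733, -0.01717502]), 'gripper_force': 0.0, 'gripper_width': 85.5642728419944}
top 506.7459390267667 506.7459390267667 314.4779158942731 241.07989194120438 [[-0.32060057 -0.94718624 -0.0073139 ]
 [-0.82881929  0.28425743 -0.48192976]
 [ 0.45855627 -0.14844506 -0.87617933]] [  -1.58271414  543.4286979  1087.45608603]
side 468.4420969692299 468.4420969692299 315.5063938850637 238.2135847782846 [[ 0.90566475 -0.42376613  0.01391539]
 [-0.27339618 -0.60875317 -0.74476446]
 [ 0.32407699  0.6707025  -0.66718233]] [-555.63072561  108.74911397  936.39594709]
```

View pics/top0.png

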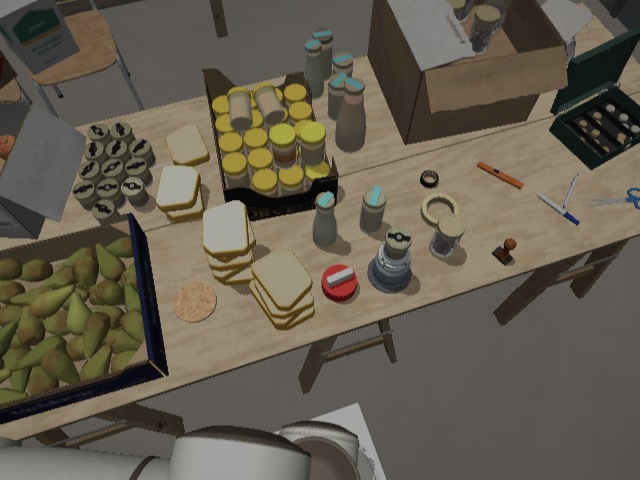

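View pics/side0.png

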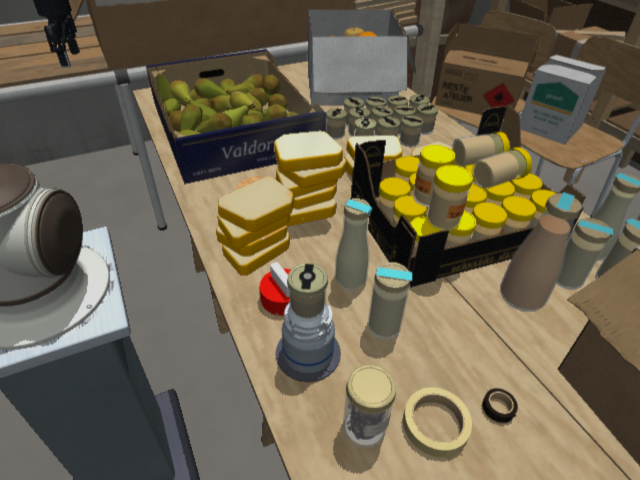

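The top view shows the canister with the jar at (390,270), the lid at (340,283) and the coaster at (196,301). The tall jar and bottle are at (373,210) and (325,220), and the onion jar is at (447,235). I'll zoom in to measure.

```bash
cat > h.py <<'E'
from workcell import r
import cv2, numpy as np
def bp(d,u,v,z):
    c=-d["R"].T@d["t"]; w=d["R"].T@np.array([(u-d["cx"])/d["fx"],(v-d["cy"])/d["fy"],1])
    return (c+w*(z-c[2])/w[2])
def pr(d,X):
    p=np.atleast_2d(X)@np.array(d["R"]).T+d["t"]
    return np.c_[p[:,0]/p[:,2]*d["fx"]+d["cx"],p[:,1]/p[:,2]*d["fy"]+d["cy"]]
def circ(x,y,z,R):
    a=np.linspace(0,6.283,61);return np.c_[x+R*np.cos(a),y+R*np.sin(a),z+0*a]
E
python3 - <<'E'
from h import *
t=r.get_image("top");s=r.get_image("side")
for n,p in dict(foot=(390,276,3),jarlid=(398,239,199),lid=(340,279,40),coaster=(196,301,6),tall=(374,195,146),bottle=(326,198,196),onion=(449,226,128),cheesetop=(281,275,190),cheese2=(228,225,190)).items(): print(n,bp(t,*p).round())
for n,p in dict(jarlid=(308,277,199),foot=(308,357,3),onion=(371,387,128),tall=(392,280,146),bottle=(356,209,196)).items(): print(n,bp(s,*p).round())
a=cv2.resize(t["image"][180:330,170:470],None,fx=2.66,fy=2.66,interpolation=2)
cv2.imwrite("pics/z.png",a[:,:,::-1])
E
```

```text
foot [ 422. -354.    3.]
jarlid [ 426. -349.  199.]
lid [ 441. -220.   40.]
coaster [516. 144.   6.]
tall [ 588. -361.  146.]
bottle [ 587. -231.  196.]
onion [ 452. -508.  128.]
cheesetop [430. -70. 190.]
cheese2 [594.  10. 190.]
jarlid [ 432. -355.  199.]
foot [ 429. -363.    3.]
onion [ 453. -520.  128.]
tall [ 577. -373.  146.]
bottle [ 580. -236.  196.]
```

View pics/z.png

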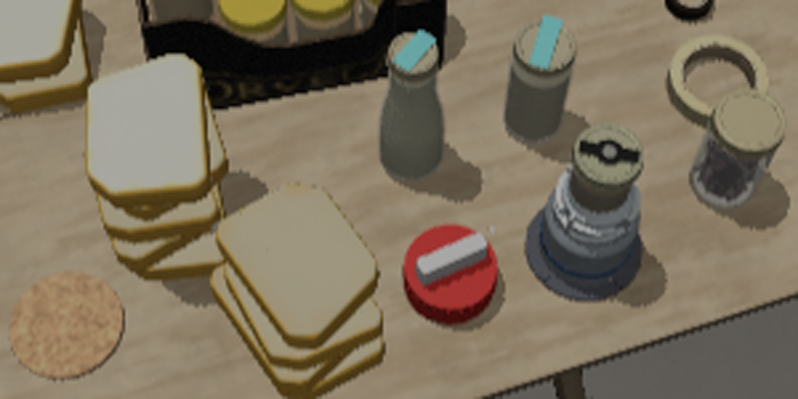

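Run:
```python
from h import *
t=r.get_image("top")
f=2.66
def z(u,v,h): return bp(t,170+u/f,180+v/f,h).round()
print("cratetop",bp(t,133,220,130).round(),bp(t,161,365,130).round())
print("cratebot",bp(t,166,372,0).round())
print("coaster L R T B",[z(*p,6) for p in((11,322),(124,322),(67,270),(67,379))])
print("ch2top corners",[z(*p,190) for p in((88,172),(88,90),(135,205),(207,190))],"low",z(145,278,0),z(115,240,40))
print("ch1 top",[z(*p,190) for p in((218,235),(300,345))],"low",z(213,290,50),z(295,397,0))
b1,b2=z(418,272,72),z(486,241,72);print("bar",b1,b2,(b1+b2)/2,np.arctan2(*(b2-b1)[1::-1]))
print("jarlid",z(608,155,199), "cheese2 hull bottom",z(225,272,0))
```

```text
cratetop [724. 233. 130.] [337. 233. 130.]
cratebot [363. 252.   0.]
coaster L R T B [array([534., 197.,   6.]), array([499.,  94.,   6.]), array([571., 134.,   6.]), array([460., 158.,   6.])]
ch2top corners [array([562.,  78., 190.]), array([644.,  59., 190.]), array([517.,  47., 190.]), array([511., -15., 190.])] low [540.  64.   0.] [569.  80.  40.]
ch1 top [array([467., -13., 190.]), array([350., -50., 190.])] low [484.   4.  50.] [376. -40.   0.]
bar [ 430. -181.   72.] [ 439. -251.   72.] [ 434.5 -216.    72. ] -1.4429264082348967
jarlid [ 427. -351.  199.] cheese2 hull bottom [521. -12.   0.]
```

The manual's scale: shifts go in shares of 250 mm and turns go in shares of 120 degrees. Converting my numbers, -10 mm / 250 = -0.04, 0.125 rad / 2.0944 = 0.0597.

```bash
echo '[[85, [0, 0, -0.04], 0.0597], [85, [0, 0, -0.04], 0.0597], [85, [0, 0, -0.04], 0.0597], [85, [0, 0, -0.04], 0.0597], [85, [0, 0, -0.04], 0.0597], [85, [0, 0, -0.04], 0.0597], [85, [0, 0, -0.04], 0.0597], [85, [0, 0, -0.04], 0.0597], [85, [0, 0, 0], 0.0597], [85, [0, 0, 0], 0.0597], [85, [0, 0, 0], 0]]' > next.json && python3 drive.py next.json; echo '[[85, [-0.144, 0.044, 0], 0], [85, [-0.144, 0.044, 0], 0], [85, [-0.144, 0.044, 0], 0], [85, [-0.144, 0.044, 0], 0], [85, [-0.144, 0.044, 0], 0], [85, [-0.144, 0.044, 0], 0], [85, [-0.144, 0.044, 0], 0], [85, [-0.144, 0.044, 0], 0], [85, [-0.144, 0.044, 0], 0], [85, [-0.144, 0.044, 0], 0], [85, [-0.144, 0.044, 0], 0], [85, [-0.144, 0.044, 0], 0]]' > next.json && python3 drive.py next.json;  echo '[[85, [-0.144, 0.04, 0], 0], [85, [-0.144, 0.04, 0], 0], [85, [-0.144, 0.04, 0], 0], [85, [-0.144, 0.04, 0], 0], [85, [-0.144, 0.04, 0], 0], [85, [-0.144, 0.04, 0], 0], [85, [-0.144, 0.04, 0], 0], [85, [-0.144, 0.04, 0], 0], [85, [-0.144, 0.04, 0], 0], [85, [-0.144, 0.04, 0], 0], [85, [-0.144, 0.04, 0], 0]]' > next.json && python3 drive.py next.json; echo '[[85, [-0.144, 0.04, 0], 0], [85, [-0.112, 0.036, 0], 0], [85, [0, 0, 0], 0], [85, [0, 0, 0], 0]]' > next.json && python3 drive.py next.json
python3 - <<'E'
from h import *
w=r.get_image("wrist");cv2.imwrite("pics/w1.png",w["image"][:,:,::-1]);s=r.get_state()
print(s["position"],s["orientation"],s["q"]);print(-w["R"].T@w["t"])
print(bp(w,320,240,199))
for p in((427,-351,199),(432,-355,199)):print(pr(w,p))
E
```

```text
time_s: 1.17
position: [175.9, 547.4, 336.3]
orientation: [0.706, 0.708, -0.0, 0.0]
force: [0.2, -0.3, 0.3]
gripper_width: 84.9
gripper_force: 0.0
time_s: 2.17
position: [311.4, 117.3, 336.4]
orientation: [0.702, 0.713, 0.0, 0.0]
force: [0.3, 0.5, -0.3]
gripper_width: 84.8
gripper_force: 0.0
time_s: 3.08
position: [425.3, -277.0, 336.1]
orientation: [0.702, 0.712, -0.0, -0.0]
force: [0.6, 0.5, 0.6]
gripper_width: 85.1
gripper_force: 0.0
time_s: 3.42
position: [445.0, -339.9, 335.2]
orientation: [0.703, 0.712, -0.0, -0.001]
force: [0.2, 0.2, 0.0]
gripper_width: 84.9
gripper_force: 0.0
[ 444.86924596 -338.85854079  335.74168724] [ 7.02571117e-01  7.11613249e-01  1.09572515e-05 -6.39259379e-04] [-7.88722633e-01  1.04434491e-01  1.33082328e+00  9.57818174e-06
  1.70761355e+00 -8.01508928e-01]
[ 443.11589818 -255.90812374  452.6241369 ]
[ 438.95433821 -343.51873989  199.        ]
[[304.35189037 249.0278984 ]]
[[310.88053819 253.96860603]]
```

View pics/w1.png

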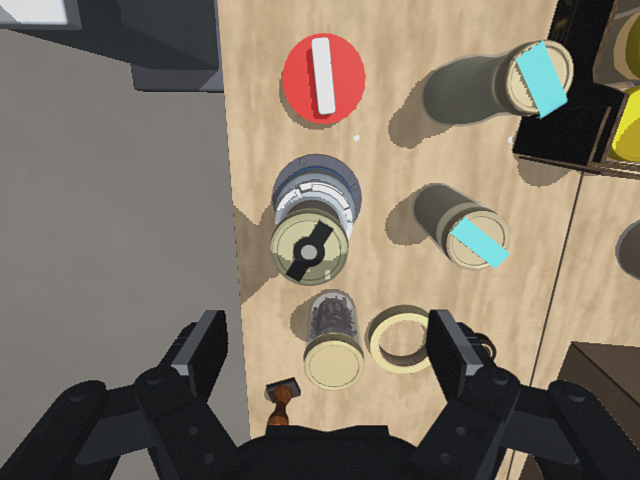

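The wrist view shows the jar lid circle centred near (310,247), the red lid at (323,79) with its bar running (320,39)-(325,114), and the foot around (317,196).

```bash
cat >> h.py <<'E'
def redfit(d):
    "lid x,y: fit cylinder silhouette hull to red(+bar) mask"
    from scipy.optimize import minimize
    im=d["image"].astype(int); m=((im[:,:,0]>110)&(im[:,:,1]<70)&(im[:,:,2]<70)).astype(np.uint8)
    n,l,st,c=cv2.connectedComponentsWithStats(m); i=1+st[1:,4].argmax()
    return l==i
E
python3 - <<'E'
from h import *
from scipy.optimize import minimize
w=r.get_image("wrist")
print("jar",bp(w,310,247,199),[bp(w,*p,199).round() for p in((272,247),(348,247),(310,209),(310,284))])
m=redfit(w).astype(np.uint8);m[:,:250]=0
cn=max(cv2.findContours(m,0,2)[0],key=cv2.contourArea);h=cv2.convexHull(cn)
M=np.zeros((480,640),np.uint8);cv2.fillPoly(M,[h],1)
def cost(p):
    P=np.vstack([pr(w,circ(*p,z,44.5)) for z in(0,40)]).astype(np.float32)
    N=np.zeros((480,640),np.uint8);cv2.fillPoly(N,[np.round(cv2.convexHull(P)*16).astype(np.int32)],1,shift=4)
    return float((N!=M).sum())
b=minimize(cost,[435,-216],method="Nelder-Mead",options=dict(initial_simplex=[[435,-216],[443,-216],[435,-208]]));print("lid",b.x,b.fun,M.sum())
g=w["image"].astype(int);roi=np.zeros((480,640),np.uint8);roi[30:125,300:345]=1
bm=((g.min(2)>150)&(roi>0)).astype(np.uint8);bm=((g.min(2)>120)).astype(np.uint8)*roi
ys,xs=np.nonzero(bm&cv2.erode(M,np.ones((3,3))));
q=np.array([bp(w,x,y,72)[:2] for x,y in zip(xs,ys)]);c=q.mean(0);e=np.linalg.svd(q-c,full_matrices=0)[2][0];print("bar",c,np.arctan2(e[1],e[0]),np.ptp((q-c)@e),len(q))
# foot: dark bluish edges
print("foot",[bp(w,*p,6).round() for p in((274,197),(361,197),(317,154))])
E
```

```text
jar [ 431.31181558 -348.5622676   199.        ] [array([ 402., -349.,  199.]), array([ 460., -348.,  199.]), array([ 431., -319.,  199.]), array([ 431., -380.,  199.])]
lid [ 432.38722616 -238.77433261] 4857.0 926
bar [ 435.83096193 -234.11056946] -1.3399500979202124 49.745121456658765 299
foot [array([ 376., -352.,    6.]), array([ 488., -350.,    6.]), array([ 431., -297.,    6.])]
```

Scaled: 32 mm / 250 = 0.128, 20 mm / 250 = 0.08.

```bash
echo '[[85, [-0.04, -0.056, 0.08], 0], [85, [0, 0, 0.128], 0], [85, [0, 0, 0.128], 0], [85, [0, 0, 0.128], 0], [85, [0, 0, 0.08], 0], [85, [0, 0, 0.048], 0], [85, [0, 0, 0], 0], [85, [0, 0, 0], 0]]' > next.json && python3 drive.py next.json;echo '[[50, [0, 0, 0], 0], [50, [0, 0, 0], 0], [50, [0, 0, 0], 0], [50, [0, 0, 0], 0], [50, [0, 0, 0], 0], [50, [0, 0, 0], 0], [50, [0, 0, 0], 0], [50, [0, 0, 0], 0]]' > next.json && python3 drive.py next.json
```

```text
time_s: 4.18
position: [431.3, -348.6, 189.5]
orientation: [0.703, 0.711, -0.0, 0.0]
force: [-0.2, 0.1, 0.1]
gripper_width: 84.7
gripper_force: 0.0
time_s: 4.85
position: [431.6, -349.4, 190.5]
orientation: [0.703, 0.711, -0.0, 0.002]
force: [0.8, 1.5, 10.8]
gripper_width: 61.4
gripper_force: 63.4
```

Scaled: -20 mm / 250 = -0.08, -15 mm / 250 = -0.06.

```bash
echo '[[50, [0, 0, -0.02], 0], [50, [0, 0, -0.04], 0], [50, [0, 0, -0.06], 0], [50, [0, 0, -0.08], 0], [50, [0, 0, -0.08], 0], [50, [0, 0, -0.08], 0], [50, [0, 0, -0.08], 0], [50, [0, 0, -0.06], 0], [50, [0, 0, -0.02], 0], [50, [0, 0, 0], 0]]' > next.json && python3 drive.py next.json; echo '[[50, [0.04, 0.008, 0], 0], [50, [0.08, 0.016, 0], 0], [50, [0.12, 0.02, 0], 0], [50, [0.144, 0.024, 0], 0], [50, [0.144, 0.024, 0], 0], [50, [0.144, 0.028, 0], 0], [50, [0.144, 0.028, 0], 0], [50, [0.144, 0.028, 0], 0], [50, [0.144, 0.028, 0], 0], [50, [0.144, 0.024, 0], 0], [50, [0.144, 0.024, 0], 0], [50, [0.144, 0.024, 0], 0]]' > next.json && python3 drive.py next.json; echo '[[50, [0.144, 0.024, 0], 0], [50, [0.12, 0.02, 0], 0], [50, [0.104, 0.016, 0], 0], [50, [0.064, 0.012, 0], 0], [50, [0.024, 0.008, 0], 0], [50, [0, 0, 0], 0], [50, [0, 0, 0], 0]]' > next.json && python3 drive.py next.json
python3 - <<'E'
from h import *
w=r.get_image("wrist");cv2.imwrite("pics/w2.png",w["image"][:,:,::-1])
print(pr(w,(516,145,6)))
t=r.get_image("top");print(t["image"].shape)
E
```

```text
time_s: 5.68
position: [431.3, -349.1, 320.1]
orientation: [0.704, 0.711, -0.0, 0.001]
force: [0.9, 0.0, -1.3]
gripper_width: 61.3
gripper_force: 65.3
time_s: 6.68
position: [495.5, 38.1, 317.3]
orientation: [0.704, 0.711, -0.0, -0.001]
force: [1.6, -1.2, -1.5]
gripper_width: 61.1
gripper_force: 65.3
time_s: 7.27
position: [514.7, 149.8, 317.6]
orientation: [0.703, 0.711, -0.001, -0.0]
force: [0.0, -0.4, -1.5]
gripper_width: 61.2
gripper_force: 65.3
[[328.50307126 193.97258924]]
(480, 640, 3)
```

View pics/w2.png

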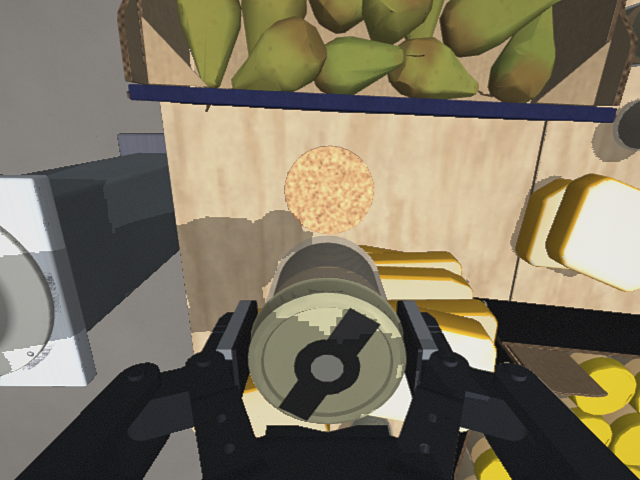

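The coaster is at (330,190), matching the estimate, and the jar is gripped upright. I'll lower it.

Scaled: 30 mm / 250 = 0.12, 20 mm / 250 = 0.08.

```bash
echo '[[50, [0, 0.008, 0.06], 0], [50, [0, 0, 0.12], 0], [50, [0, 0, 0.12], 0], [50, [0, 0, 0.12], 0], [50, [0, 0, 0.12], 0], [50, [0, 0, 0.12], 0], [50, [0, 0, 0.12], 0], [50, [0, 0, 0.08], 0], [50, [0, 0, 0.04], 0], [50, [0, 0, 0.02], 0], [50, [0, 0, 0], 0]]' > next.json && python3 drive.py next.json; echo '[[50, [0, 0, 0.016], 0], [50, [0, 0, 0.012], 0], [50, [0, 0, 0.012], 0], [50, [0, 0, 0.008], 0], [50, [0, 0, 0], 0]]' > next.json && python3 drive.py next.json
```

```text
time_s: 8.28
position: [517.1, 149.4, 88.2]
orientation: [0.704, 0.71, -0.0, -0.0]
force: [0.4, 0.8, -1.8]
gripper_width: 61.0
gripper_force: 65.5
time_s: 8.7
position: [517.0, 150.0, 76.1]
orientation: [0.704, 0.711, -0.0, -0.0]
force: [0.2, -0.6, -1.7]
gripper_width: 60.9
gripper_force: 65.5
```

Scaled: 1.5 mm / 250 = 0.006.

```bash
echo '[[50, [0, 0, 0.006], 0], [50, [0, 0, 0.006], 0], [50, [0, 0, 0], 0]]' > next.json && python3 drive.py next.json; echo '[[50, [0, 0, 0.006], 0], [50, [0, 0, 0.004], 0], [50, [0, 0, 0], 0]]' > next.json && python3 drive.py next.json
```

```text
time_s: 8.95
position: [517.0, 150.0, 73.1]
orientation: [0.704, 0.711, -0.0, -0.0]
force: [-0.4, 0.2, -1.8]
gripper_width: 61.0
gripper_force: 65.5
time_s: 9.2
position: [517.2, 150.1, 72.4]
orientation: [0.704, 0.711, 0.0, 0.0]
force: [-11.9, -0.4, 24.3]
gripper_width: 61.2
gripper_force: 67.8
```

Scaled: -1 mm / 250 = -0.004.

```bash
echo '[[50, [0, 0, -0.004], 0], [65, [0, 0, 0], 0], [75, [0, 0, 0], 0], [85, [0, 0, 0], 0], [85, [0, 0, 0], 0], [85, [0, 0, 0], 0], [85, [0, 0, 0], 0], [85, [0, 0, 0], 0]]' > next.json && python3 drive.py next.json; echo '[[85, [0, 0, -0.04], 0], [85, [0, 0, -0.08], 0], [85, [0, 0, -0.12], 0], [85, [0, 0, -0.144], 0], [85, [0, 0, -0.144], 0], [85, [0, 0, -0.144], 0], [85, [0, 0, -0.144], 0], [85, [0, 0, -0.144], 0], [85, [0, 0, -0.08], 0], [85, [0, 0, 0], 0]]' > next.json && python3 drive.py next.json
python3 - <<'E'
from h import *
w=r.get_image("top");cv2.imwrite("pics/t2.png",cv2.resize(w["image"][230:350,120:280],None,fx=4,fy=4)[:,:,::-1])
E
```

```text
time_s: 9.87
position: [517.1, 150.0, 71.7]
orientation: [0.704, 0.711, -0.0, -0.0]
force: [0.3, -0.7, -0.2]
gripper_width: 84.9
gripper_force: 0.0
time_s: 10.7
position: [517.6, 150.1, 337.7]
orientation: [0.704, 0.711, 0.003, 0.002]
force: [0.8, 0.1, 0.0]
gripper_width: 84.9
gripper_force: 0.0
```

View pics/t2.png

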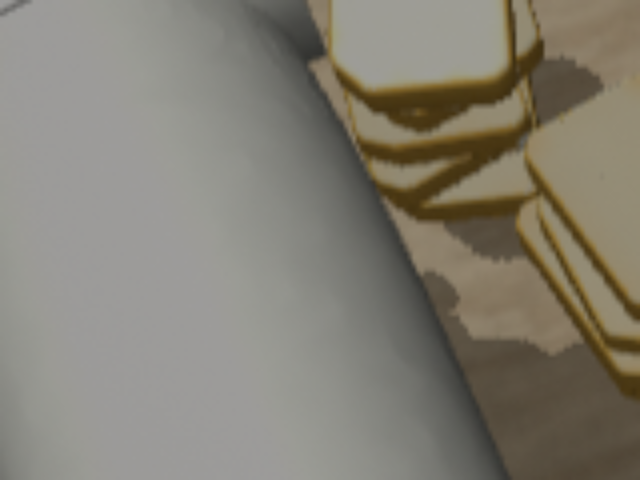

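The arm hides the coaster here. I'll move toward the lid and check the jar from there.

Scaled: -36 mm / 250 = -0.144, -30 mm / 250 = -0.12.

```bash
echo '[[85, [-0.08, -0.02, 0], 0], [85, [-0.144, -0.036, 0], 0], [85, [-0.144, -0.036, 0], 0], [85, [-0.144, -0.036, 0], 0], [85, [-0.144, -0.036, 0], 0], [85, [-0.144, -0.036, 0], 0], [85, [-0.144, -0.036, 0], 0], [85, [-0.144, -0.036, 0], 0], [85, [-0.144, -0.036, 0], 0], [85, [-0.12, -0.028, 0], 0], [85, [-0.048, -0.012, 0], 0], [85, [0, 0, 0], 0]]' > next.json && python3 drive.py next.json; echo '[[85, [0, 0, 0], 0], [85, [0, 0, 0], 0]]' > next.json && python3 drive.py next.json
python3 - <<'E'
from h import *
w=r.get_image("wrist");t=r.get_image("top");np.save("pics/w3.npy",w,allow_pickle=True)
a=np.hstack([cv2.resize(w["image"],(533,400)),cv2.resize(t["image"][230:350,130:210],(267,400))])
cv2.imwrite("pics/w3.png",a[:,:,::-1])
E
```

```text
time_s: 11.75
position: [432.7, -202.9, 331.0]
orientation: [0.705, 0.71, -0.0, -0.001]
force: [0.4, 0.3, 0.6]
gripper_width: 84.8
gripper_force: 0.0
time_s: 11.92
position: [433.7, -199.9, 331.6]
orientation: [0.703, 0.711, 0.0, -0.0]
force: [-0.7, -0.1, 0.1]
gripper_width: 84.9
gripper_force: 0.0
```

View pics/w3.png

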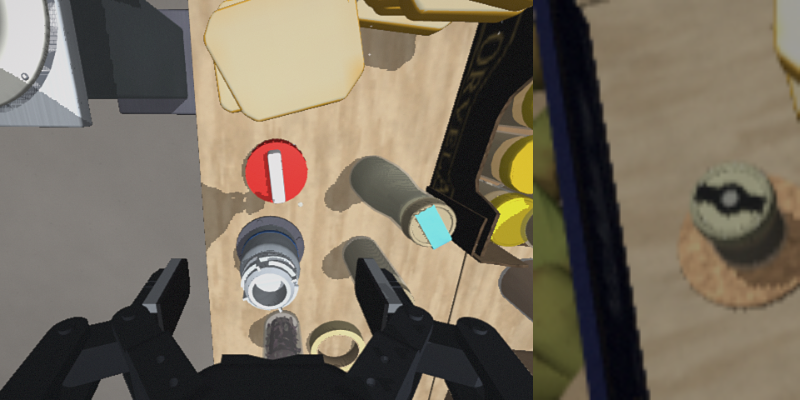

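The jar stands on the coaster (right panel). The lid is at about (331,204) and the mouth at about (323,344) in full-frame pixels. Now the precise fits.

Run:
```python
from h import *
from scipy.optimize import minimize
w=np.load("pics/w3.npy",allow_pickle=True).item()
g=w["image"].astype(int);hsv=cv2.cvtColor(w["image"],cv2.COLOR_RGB2HSV)
m=((hsv[...,1]>150)&((hsv[...,0]<6)|(hsv[...,0]>174))&(hsv[...,2]>60)).astype(np.uint8);roi=0*m;roi[150:255,280:380]=1;m*=roi
m=cv2.morphologyEx(m,2,np.ones((3,3)))
h=cv2.convexHull(np.argwhere(m)[:,::-1].astype(np.int32));M=0*m;cv2.fillPoly(M,[h],1)
def cost(p):
    P=np.vstack([pr(w,circ(*p,z,44.5)) for z in(0,40)]).astype(np.float32)
    N=0*m;cv2.fillPoly(N,[np.round(cv2.convexHull(P)*16).astype(np.int32)],1,shift=4);return float((N!=M).sum())
b=minimize(cost,[435,-217],method="Nelder-Mead",options=dict(initial_simplex=[[435,-217],[441,-217],[435,-211]]));print("lid",b.x,b.fun,M.sum())
bm=((g.min(2)>100)).astype(np.uint8)*cv2.erode(M,np.ones((5,5)))
ys,xs=np.nonzero(bm);q=np.array([bp(w,x,y,72)[:2] for x,y in zip(xs,ys)]);c=q.mean(0);e=np.linalg.svd(q-c,full_matrices=0)[2][0];print("bar",c,np.arctan2(e[1],e[0]),np.ptp((q-c)@e),len(q))
a=cv2.resize(w["image"][300:400,265:385],None,fx=5,fy=5,interpolation=2)
for X,cl in((circ(431,-350,124,28),(255,0,0)),(circ(431,-350,112,39),(0,255,0))):
    P=((pr(w,X)-[265,300]+.5)*5-.5).astype(int);cv2.polylines(a,[P],True,cl,1)
cv2.imwrite("pics/m.png",a[:,:,::-1])
```

```text
lid [ 438.80929399 -216.8738246 ] 169.0 4464
bar [ 438.50326599 -211.25225165] -1.4527310529475193 67.44291216839245 966
```

View pics/m.png

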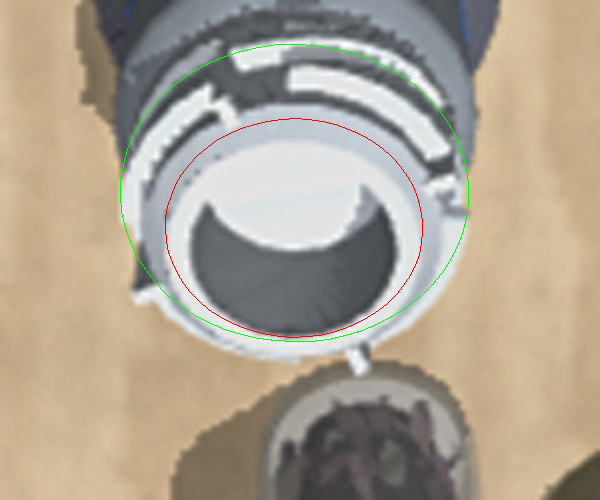

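```bash
python3 - <<'E'
from h import *
w=np.load("pics/w3.npy",allow_pickle=True).item()
print("cheese edge",[bp(w,u*1.2,v*1.2,190).round() for u,v in((255,120),(357,93))])
print("rim",bp(w,265+296/5,300+235/5,124),[bp(w,265+a/5,300+b/5,124).round(1) for a,b in((296,348),(164,230),(430,230))])
E
echo '[[85, [0, 0, 0], -0.0511], [85, [-0.068, 0.012, 0.08], 0], [85, [0, 0, 0.144], 0], [85, [0, 0, 0.144], 0], [85, [0, 0, 0.144], 0], [85, [0, 0, 0.144], 0], [85, [0, 0, 0.08], 0], [85, [0, 0, 0.04], 0], [85, [0, 0, 0], 0], [85, [0, 0, 0], 0]]' > next.json && python3 drive.py next.json
```

```text
cheese edge [array([ 418., -134.,  190.]), array([ 502., -111.,  190.])]
rim [ 431.83809208 -351.64596647  124.        ] [array([ 432.1, -381.5,  124. ]), array([ 403.1, -350.7,  124. ]), array([ 461. , -350.1,  124. ])]
time_s: 12.85
position: [439.1, -217.2, 138.8]
orientation: [0.664, 0.748, -0.0, 0.0]
force: [0.6, 0.2, 0.1]
gripper_width: 84.9
gripper_force: 0.0
```

Scaled: 30 mm / 250 = 0.12, 20 mm / 250 = 0.08.

```bash
echo '[[85, [0, 0, 0.12], 0], [85, [0, 0, 0.08], 0], [85, [0, 0, 0.048], 0], [85, [0, 0, 0.024], 0], [85, [0, 0, 0], 0], [40, [0, 0, 0], 0], [40, [0, 0, 0], 0], [40, [0, 0, 0], 0], [30, [0, 0, 0], 0], [10, [0, 0, 0], 0], [10, [0, 0, 0], 0], [10, [0, 0, 0], 0]]' > next.json && python3 drive.py next.json; echo '[[10, [0, 0, 0], 0], [10, [0, 0, 0], 0], [10, [0, 0, 0], 0]]' > next.json && python3 drive.py next.json
```

```text
time_s: 13.85
position: [438.9, -217.6, 70.4]
orientation: [0.665, 0.747, 0.0, 0.001]
force: [-0.5, 1.5, 6.0]
gripper_width: 16.7
gripper_force: 59.5
time_s: 14.1
position: [438.8, -217.6, 70.4]
orientation: [0.665, 0.747, 0.0, 0.0]
force: [0.5, 0.7, 5.6]
gripper_width: 17.2
gripper_force: 59.5
```

Scaled: -30 mm / 250 = -0.12, -25 mm / 250 = -0.1.

```bash
echo '[[10, [0, 0, -0.02], 0], [10, [0, 0, -0.06], 0], [10, [0, 0, -0.1], 0], [10, [0, 0, -0.12], 0], [10, [0, 0, -0.12], 0], [10, [0, 0, -0.12], 0], [10, [0, 0, -0.1], 0], [10, [0, 0, -0.04], 0], [10, [-0.04, -0.008, 0], 0], [10, [-0.08, -0.012, 0], 0], [10, [-0.12, -0.02, 0], 0]]' > next.json && python3 drive.py next.json; echo '[[10, [-0.128, -0.022, 0], 0], [10, [-0.096, -0.0176, 0], 0], [10, [-0.048, -0.008, 0], 0], [10, [-0.016, -0.004, 0], 0], [10, [0, 0, 0], 0], [10, [0, 0, 0], 0], [10, [0, 0, 0], 0]]' > next.json && python3 drive.py next.json
python3 - <<'E'
from h import *
s=r.get_state();print(s["position"],s["force"],s["moment"])
im=[]
for n in("top","side"):
    d=r.get_image(n);c=pr(d,(432,-351,150))[0].astype(int);a=d["image"].copy();a=a[c[1]-50:c[1]+50,c[0]-50:c[0]+50];a=cv2.resize(a,(400,400),interpolation=2)
    p=s["position"]
    for X,cl in((circ(p[0],p[1],p[2]-70.4,44.5),(0,255,0)),(circ(p[0],p[1],p[2]-30.4,44.5),(0,255,0)),(circ(432,-351.5,124,28),(0,0,255))):
        P=((pr(d,X)-(c-50)+.5)*4-.5).astype(int);cv2.polylines(a,[P],True,cl,1)
    im.append(a)
cv2.imwrite("pics/l.png",np.hstack(im)[:,:,::-1])
E
```

```text
time_s: 15.02
position: [435.4, -277.8, 238.5]
orientation: [0.664, 0.748, 0.0, -0.001]
force: [0.2, -0.2, -1.0]
gripper_width: 17.2
gripper_force: 58.7
time_s: 15.6
position: [431.4, -350.2, 239.6]
orientation: [0.664, 0.748, 0.0, -0.0]
force: [-0.0, -0.0, -2.1]
gripper_width: 17.2
gripper_force: 58.7
[ 431.35443577 -350.21558934  239.63592894] [-0.03409736 -0.01579253 -2.1467625 ] [-0.02108464 -0.02356114  0.0084842 ]
```

View pics/l.png

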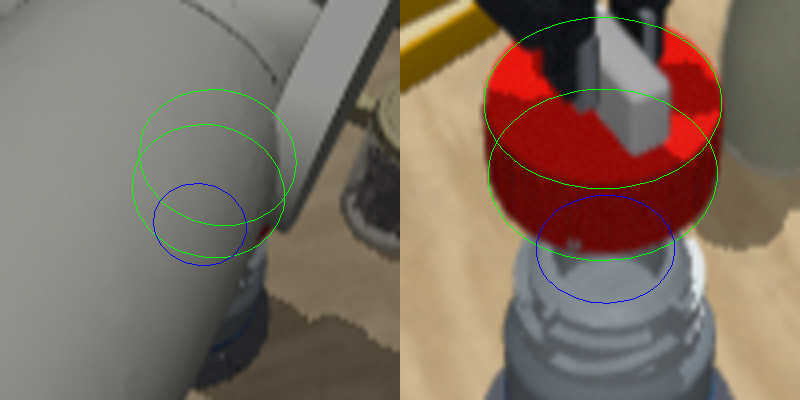

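The side view shows the lid held level above the neck and the neck about 1.5 mm right of the lid's centre. I'll correct that and lower.

Scaled: 18 mm / 250 = 0.072, 12 mm / 250 = 0.048.

```bash
echo '[[10, [-0.008, 0.0036, 0.04], 0], [10, [0, 0, 0.072], 0], [10, [0, 0, 0.048], 0], [10, [0, 0, 0.02], 0], [10, [0, 0, 0], 0]]' > next.json && python3 drive.py next.json; echo '[[10, [0, 0, 0.008], 0], [10, [0, 0, 0.008], 0], [10, [0, 0, 0], 0]]' > next.json && python3 drive.py next.json; echo '[[10, [0, 0, 0.006], 0], [10, [0, 0, 0.006], 0], [10, [0, 0, 0], 0]]' > next.json && python3 drive.py next.json
```

```text
time_s: 16.12
position: [432.0, -352.5, 193.3]
orientation: [0.664, 0.747, 0.0, -0.001]
force: [0.0, 0.2, -2.2]
gripper_width: 17.4
gripper_force: 58.7
time_s: 16.37
position: [432.4, -353.2, 191.1]
orientation: [0.665, 0.747, -0.0, 0.0]
force: [-0.8, -0.5, -1.9]
gripper_width: 17.3
gripper_force: 58.7
time_s: 16.62
position: [432.3, -353.3, 187.8]
orientation: [0.665, 0.747, -0.0, 0.0]
force: [-0.7, -2.9, -2.7]
gripper_width: 17.0
gripper_force: 58.6
```

Scaled: 1.5 mm / 250 = 0.006, -0.5 mm / 250 = -0.002.

```bash
echo '[[10, [-0.002, 0, 0.006], 0], [10, [0, 0, 0.006], 0], [10, [0, 0, 0], 0]]' > next.json && python3 drive.py next.json; echo '[[10, [0, 0, 0.006], 0], [10, [0, 0, 0], 0], [10, [0, 0, 0], 0]]' > next.json && python3 drive.py next.json; echo '[[10, [0, 0, 0.006], 0], [10, [0, 0, 0], 0], [10, [0, 0, 0], 0]]' > next.json && python3 drive.py next.json
```

```text
time_s: 16.87
position: [432.3, -353.6, 184.5]
orientation: [0.665, 0.747, -0.0, -0.0]
force: [-1.0, -2.0, -2.9]
gripper_width: 17.0
gripper_force: 58.6
time_s: 17.12
position: [432.4, -353.6, 183.3]
orientation: [0.665, 0.747, -0.0, -0.0]
force: [-1.2, -2.2, -1.2]
gripper_width: 17.0
gripper_force: 58.7
time_s: 17.37
position: [432.5, -353.7, 182.1]
orientation: [0.665, 0.747, -0.0, 0.0]
force: [-1.9, -1.5, 1.5]
gripper_width: 17.2
gripper_force: 59.2
```

Scaled: 0.3 mm / 250 = 0.0012, -0.06 rad / 2.0944 = -0.0286.

```bash
echo '[[10, [0, 0, 0.0012], 0], [10, [0, 0, 0], -0.0286], [10, [0, 0, 0], 0]]' > next.json && python3 drive.py next.json; echo '[[10, [0, 0, 0], -0.0286], [10, [0, 0, 0], -0.0286], [10, [0, 0, 0], 0]]' > next.json && python3 drive.py next.json; echo '[[10, [0, 0, 0], -0.0286], [10, [0, 0, 0], -0.0286], [10, [0, 0, 0], 0]]' > next.json && python3 drive.py next.json; echo '[[10, [0, 0, 0], -0.0286], [10, [0, 0, 0], -0.0286], [10, [0, 0, 0], 0]]' > next.json && python3 drive.py next.json
```

```text
time_s: 17.62
position: [432.6, -353.7, 181.9]
orientation: [0.641, 0.768, -0.0, 0.0]
force: [-0.9, -0.4, 5.0]
gripper_width: 17.0
gripper_force: 59.6
time_s: 17.87
position: [432.6, -353.7, 181.9]
orientation: [0.594, 0.804, -0.0, 0.0]
force: [0.6, -1.7, 4.6]
gripper_width: 17.0
gripper_force: 59.6
time_s: 18.12
position: [432.5, -353.7, 181.8]
orientation: [0.545, 0.838, -0.0, 0.0]
force: [0.3, -2.8, 4.9]
gripper_width: 17.1
gripper_force: 59.5
time_s: 18.37
position: [432.2, -353.8, 181.2]
orientation: [0.494, 0.869, -0.0, -0.0]
force: [-1.0, -4.8, -2.1]
gripper_width: 17.1
gripper_force: 58.8
```

The force dropped, so the pins are over the gap. Lowering.

Scaled: 0.7 mm / 250 = 0.0028, -0.03 rad / 2.0944 = -0.0143.

```bash
echo '[[10, [0, 0, 0.0028], -0.0143], [10, [0, 0, 0.0028], 0], [10, [0, 0, 0], 0]]' > next.json && python3 drive.py next.json; echo '[[10, [0, 0, 0.004], 0], [10, [0, 0, 0.004], 0], [10, [0, 0, 0], 0]]' > next.json && python3 drive.py next.json; echo '[[10, [0, 0, 0.004], 0], [10, [0, 0, 0.004], 0], [10, [0, 0, 0], 0]]' > next.json && python3 drive.py next.json; echo '[[10, [0, 0, 0.004], 0], [10, [0, 0, 0.004], 0], [10, [0, 0, 0], 0]]' > next.json && python3 drive.py next.json
```

```text
time_s: 18.62
position: [432.4, -353.9, 180.4]
orientation: [0.483, 0.876, -0.0, 0.0]
force: [-0.7, -4.1, 4.9]
gripper_width: 16.6
gripper_force: 59.9
time_s: 18.87
position: [432.8, -354.2, 179.9]
orientation: [0.483, 0.876, -0.001, 0.001]
force: [-2.9, -2.2, 19.8]
gripper_width: 16.8
gripper_force: 62.0
time_s: 19.12
position: [433.3, -354.6, 179.6]
orientation: [0.483, 0.876, -0.001, 0.003]
force: [-2.3, -0.3, 37.1]
gripper_width: 17.1
gripper_force: 64.3
time_s: 19.37
position: [433.9, -355.2, 179.2]
orientation: [0.483, 0.876, -0.002, 0.004]
force: [-1.7, -0.3, 51.1]
gripper_width: 17.3
gripper_force: 66.6
```

Scaled: -3 mm / 250 = -0.012, -2.6 mm / 250 = -0.0104.

```bash
echo '[[10, [0, 0, -0.012], 0], [10, [0, 0, -0.0104], 0], [10, [0, 0, 0], 0], [10, [0, 0, 0], 0]]' > next.json && python3 drive.py next.json
```

```text
time_s: 19.7
position: [432.5, -353.9, 180.2]
orientation: [0.482, 0.876, -0.0, 0.0]
force: [-2.8, -3.4, 11.1]
gripper_width: 16.9
gripper_force: 60.7
```

Scaled: -0.06 rad / 2.0944 = -0.0286.

```bash
echo '[[10, [0, 0, 0], -0.0286], [10, [0, 0, 0], 0]]' > next.json && python3 drive.py next.json; echo '[[10, [0, 0, 0], -0.0286], [10, [0, 0, 0], 0]]' > next.json && python3 drive.py next.json; echo '[[10, [0, 0, 0], -0.0286], [10, [0, 0, 0], 0]]' > next.json && python3 drive.py next.json|grep -v grip;echo '[[10, [0, 0, 0], -0.0286], [10, [0, 0, 0], 0]]' > next.json && python3 drive.py next.json|grep -v grip
```

```text
time_s: 19.87
position: [432.6, -353.9, 180.1]
orientation: [0.454, 0.891, -0.0, 0.001]
force: [-0.8, -4.1, 8.8]
gripper_width: 16.9
gripper_force: 60.6
time_s: 20.03
position: [432.6, -353.9, 180.2]
orientation: [0.427, 0.904, -0.0, 0.001]
force: [-1.4, -3.4, 10.8]
gripper_width: 17.2
gripper_force: 60.7
time_s: 20.2
position: [432.6, -353.9, 180.3]
orientation: [0.4, 0.917, -0.0, 0.001]
force: [-1.3, -2.8, 13.8]
time_s: 20.37
position: [432.7, -353.8, 180.2]
orientation: [0.372, 0.928, -0.0, 0.001]
force: [0.5, -2.6, 11.4]
```

Scaled: -0.06 rad / 2.0944 = -0.0286.

```bash
for i in 1; do :; done; echo '[[10, [0, 0, 0], -0.0286], [10, [0, 0, 0], 0]]' > next.json && python3 drive.py next.json|grep -v grip; echo '[[10, [0, 0, 0], -0.0286], [10, [0, 0, 0], 0]]' > next.json && python3 drive.py next.json|grep -v grip; echo '[[10, [0, 0, 0], -0.0286], [10, [0, 0, 0], 0]]' > next.json && python3 drive.py next.json|grep -v grip;echo '[[10, [0, 0, 0], -0.0286], [10, [0, 0, 0], 0]]' > next.json && python3 drive.py next.json|grep -v grip;echo '[[10, [0, 0, 0], -0.0286], [10, [0, 0, 0], 0]]' > next.json && python3 drive.py next.json|grep -v grip
```

```text
time_s: 20.53
position: [432.5, -353.8, 179.7]
orientation: [0.344, 0.939, -0.0, 0.0]
force: [0.1, -5.8, 6.2]
time_s: 20.7
position: [432.3, -353.7, 179.1]
orientation: [0.316, 0.949, -0.0, -0.0]
force: [-0.0, -5.8, -1.2]
time_s: 20.87
position: [432.2, -353.6, 179.0]
orientation: [0.288, 0.958, 0.0, -0.0]
force: [-1.0, -4.9, -1.3]
time_s: 21.03
position: [432.2, -353.6, 179.0]
orientation: [0.259, 0.966, 0.0, -0.0]
force: [0.1, -5.8, -1.8]
time_s: 21.2
position: [432.2, -354.3, 179.1]
orientation: [0.23, 0.973, -0.001, -0.0]
force: [-1.4, -9.8, -2.4]
```

Scaled: 1.5 mm / 250 = 0.006, 0.08 rad / 2.0944 = 0.0382.

```bash
echo '[[10, [0, 0, 0], 0.0382], [10, [0, 0, 0.006], 0], [10, [0, 0, 0], 0]]' > next.json && python3 drive.py next.json|grep -v grip; echo '[[10, [0, 0, 0.006], 0], [10, [0, 0, 0], 0]]' > next.json && python3 drive.py next.json|grep -v grip
```

```text
time_s: 21.45
position: [432.1, -353.6, 177.3]
orientation: [0.269, 0.963, 0.0, -0.001]
force: [-0.5, -6.4, -2.5]
time_s: 21.62
position: [432.2, -353.6, 175.9]
orientation: [0.269, 0.963, -0.0, -0.0]
force: [-1.3, -6.5, -3.7]
```

Scaled: 1.5 mm / 250 = 0.006, -0.8 mm / 250 = -0.0032.

```bash
echo '[[10, [-0.002, -0.0032, 0], 0], [10, [0, 0, 0.006], 0], [10, [0, 0, 0], 0]]' > next.json && python3 drive.py next.json|grep -v grip; echo '[[10, [0, 0, 0.006], 0], [10, [0, 0, 0], 0]]' > next.json && python3 drive.py next.json|grep -v grip;  echo '[[10, [0, 0, 0.006], 0], [10, [0, 0, 0], 0]]' > next.json && python3 drive.py next.json|grep -v grip
```

```text
time_s: 21.87
position: [432.3, -354.1, 174.4]
orientation: [0.269, 0.963, 0.001, -0.001]
force: [-0.1, -0.6, -2.6]
time_s: 22.03
position: [432.4, -354.2, 173.2]
orientation: [0.269, 0.963, 0.0, -0.0]
force: [0.7, 0.2, -1.7]
time_s: 22.2
position: [432.4, -354.3, 171.9]
orientation: [0.269, 0.963, 0.0, -0.0]
force: [0.7, 0.6, -2.1]
```

Scaled: 1.5 mm / 250 = 0.006.

```bash
echo '[[10, [0, 0, 0.006], 0], [10, [0, 0, 0], 0]]' > next.json && python3 drive.py next.json|grep -v grip;  echo '[[10, [0, 0, 0.004], 0], [10, [0, 0, 0], 0]]' > next.json && python3 drive.py next.json|grep -v grip
```

```text
time_s: 22.37
position: [432.4, -354.4, 170.5]
orientation: [0.269, 0.963, 0.0, -0.0]
force: [0.6, -0.2, -2.7]
time_s: 22.53
position: [432.4, -354.5, 169.7]
orientation: [0.269, 0.963, -0.0, 0.0]
force: [0.7, 1.0, -0.1]
```

Scaled: 0.8 mm / 250 = 0.0032.

```bash
echo '[[10, [0, 0, 0.0032], 0], [10, [0, 0, 0], 0], [10, [0, 0, 0], 0]]' > next.json && python3 drive.py next.json|grep -v grip
```

```text
time_s: 22.78
position: [432.6, -354.7, 169.4]
orientation: [0.269, 0.963, -0.0, 0.0]
force: [-0.9, 0.4, 5.9]
```

Scaled: -0.4 mm / 250 = -0.0016, 0.06 rad / 2.0944 = 0.0286.

```bash
echo '[[10, [0, 0, -0.0016], 0.0286], [10, [0, 0, 0], 0.0286], [10, [0, 0, 0], 0]]' > next.json && python3 drive.py next.json|grep -v grip;echo '[[10, [0, 0, 0], 0.0286], [10, [0, 0, 0.002], 0.0286], [10, [0, 0, 0], 0]]' > next.json && python3 drive.py next.json|grep -v grip; echo '[[10, [0, 0, 0.002], 0.0286], [10, [0, 0, 0.002], 0.0286], [10, [0, 0, 0], 0]]' > next.json && python3 drive.py next.json|grep -v grip
```

```text
time_s: 23.03
position: [432.5, -354.6, 169.5]
orientation: [0.327, 0.945, -0.0, 0.0]
force: [-0.1, 0.4, 2.9]
time_s: 23.28
position: [432.5, -354.6, 169.0]
orientation: [0.382, 0.924, -0.0, 0.0]
force: [-1.0, -0.7, 3.4]
time_s: 23.53
position: [432.4, -354.6, 167.9]
orientation: [0.437, 0.9, -0.0, 0.0]
force: [-0.2, -1.4, 4.0]
```

The manual's scale: shifts go in shares of 250 mm and turns go in shares of 120 degrees. Converting my numbers, 0.6 mm / 250 = 0.0024, 0.5 mm / 250 = 0.002, 0.06 rad / 2.0944 = 0.0286.

```bash
echo '[[10, [0, 0, 0.002], 0.0286], [10, [0, 0, 0.0024], 0.0286], [10, [0, 0, 0], 0]]' > next.json && python3 drive.py next.json|grep -v grip;echo '[[10, [0, 0, 0.002], 0.0286], [10, [0, 0, 0.0024], 0.0286], [10, [0, 0, 0], 0]]' > next.json && python3 drive.py next.json|grep -v grip; echo '[[10, [0, 0, 0.002], 0.0286], [10, [0, 0, 0.0024], 0.0286], [10, [0, 0, 0], 0]]' > next.json && python3 drive.py next.json|grep -v grip
```

```text
time_s: 23.78
position: [432.4, -354.6, 166.8]
orientation: [0.489, 0.872, -0.0, 0.0]
force: [-0.5, -0.5, 2.4]
time_s: 24.03
position: [432.4, -354.7, 165.7]
orientation: [0.54, 0.841, -0.0, 0.0]
force: [-0.2, -1.3, 3.0]
time_s: 24.28
position: [432.4, -354.6, 164.6]
orientation: [0.59, 0.808, -0.0, 0.0]
force: [0.2, -1.6, 3.2]
```

Scaled: 0.6 mm / 250 = 0.0024, 0.5 mm / 250 = 0.002, 0.06 rad / 2.0944 = 0.0286.

```bash
echo '[[10, [0, 0, 0.002], 0.0286], [10, [0, 0, 0.0024], 0.0286], [10, [0, 0, 0], 0]]' > next.json && python3 drive.py next.json|grep -v grip;echo '[[10, [0, 0, 0.002], 0.0286], [10, [0, 0, 0.0024], 0.0286], [10, [0, 0, 0], 0]]' > next.json && python3 drive.py next.json|grep -v grip; echo '[[10, [0, 0, 0.002], 0.0286], [10, [0, 0, 0.002], 0.0286], [10, [0, 0, 0], 0]]' > next.json && python3 drive.py next.json|grep -v grip
```

```text
time_s: 24.53
position: [432.4, -354.6, 163.5]
orientation: [0.637, 0.771, -0.0, 0.0]
force: [-0.3, -0.5, 3.5]
time_s: 24.78
position: [432.4, -354.7, 162.4]
orientation: [0.682, 0.731, -0.0, 0.0]
force: [-0.0, -1.5, 2.7]
time_s: 25.03
position: [432.3, -354.7, 161.5]
orientation: [0.725, 0.689, -0.0, 0.0]
force: [-2.3, -1.3, 3.6]
```

Scaled: 0.3 mm / 250 = 0.0012, 0.05 rad / 2.0944 = 0.0239.

```bash
echo '[[10, [0, 0, 0.0012], 0.0239], [10, [0, 0, 0], 0], [10, [0, 0, 0], 0]]' > next.json && python3 drive.py next.json|grep -v grip; python3 -c "
from h import *;s=r.get_state();print(s['moment'],s['q'][5])"; echo '[[10, [0, 0, 0], 0.0239], [10, [0, 0, 0], 0]]' > next.json && python3 drive.py next.json|grep -v grip; python3 -c "
from h import *;print(r.get_state()['moment'])"
```

```text
time_s: 25.28
position: [432.4, -354.6, 161.4]
orientation: [0.74, 0.672, -0.0, 0.0]
force: [-1.9, -1.5, 6.2]
[-0.35681019  0.22311074 -0.02998721] -0.7280510351402382
time_s: 25.45
position: [432.5, -354.6, 161.4]
orientation: [0.758, 0.652, -0.0, 0.0]
force: [-0.3, -1.1, 5.4]
[-0.33698543  0.13668208  0.00707444]
```

Scaled: -36 mm / 250 = -0.144, -30 mm / 250 = -0.12.

```bash
echo '[[10, [0, 0, -0.0012], 0], [25, [0, 0, 0], 0], [40, [0, 0, 0], 0], [60, [0, 0, 0], 0], [60, [0, 0, 0], 0], [60, [0, 0, 0], 0], [60, [0, 0, -0.04], 0], [60, [0, 0, -0.08], 0], [60, [0, 0, -0.12], 0], [60, [0, 0, -0.144], 0], [60, [0, 0, -0.144], 0], [60, [0, 0, -0.12], 0]]' > next.json && python3 drive.py next.json|grep -v grip; echo '[[60, [0.08, 0, -0.08], 0], [60, [0.144, 0, -0.04], 0], [60, [0.144, 0, 0], 0], [60, [0.144, 0, 0], 0], [60, [0.08, 0, 0], 0], [60, [0, 0, 0], 0], [60, [0, 0, 0], 0]]' > next.json && python3 drive.py next.json
python3 - <<'E'
from h import *
d=r.get_image("side");c=pr(d,(432,-353,110))[0].astype(int);a=cv2.resize(d["image"][c[1]-60:c[1]+60,c[0]-60:c[0]+60],(480,480),interpolation=2)
for X in(circ(432,-353,124-32.5,44.5),circ(432,-353,131.5,44.5)):
    cv2.polylines(a,[((pr(d,X)-(c-60)+.5)*4-.5).astype(int)],True,(0,255,0),1)
t=r.get_image("top")["image"][230:350,130:210]
cv2.imwrite("pics/f.png",np.hstack([a,cv2.resize(t,(320,480))])[:,:,::-1])
E
```

```text
time_s: 26.45
position: [432.3, -354.2, 326.9]
orientation: [0.759, 0.651, -0.0, 0.001]
force: [0.5, -1.1, 0.3]
time_s: 27.03
position: [455.0, -207.3, 354.3]
orientation: [0.758, 0.652, 0.0, 0.001]
force: [0.1, -0.3, -0.3]
gripper_width: 59.7
gripper_force: 0.0
```

View pics/f.png

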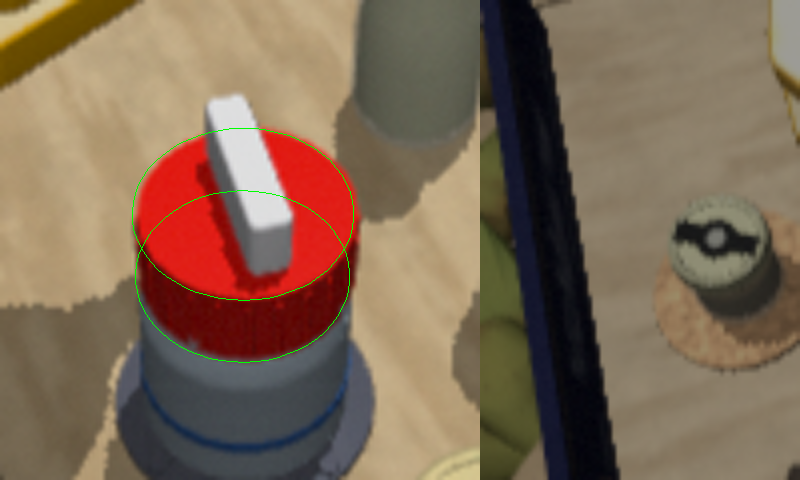

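The lid sits level on the canister and matches its home outline, and the jar stands on the coaster. Handing in.

```bash
python3 -c "
from workcell import r
print(r.hand_in())"
```

```text
the job is handed in; nothing more can be done
None
```

The job is handed in, though no verdict came back: the small jar stands upright on the coaster and the red lid is screwed home on the canister, with 27 s used. While I was finding the thread start I pressed the lid down with about 51 N (limit 100 N), then backed off and carried on.

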